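# Push the glazed test discs through the gate into the bin

## Robot

A 6-joint arm with a two-finger parallel gripper is mounted at the origin on the work surface. World frame = base frame: x ahead of the robot, y to its left, z up, the work surface at z = 0. Lengths are in m, angles in rad, forces in N, time in s.
With the tool pointing down it reaches from about 0.25 to 0.8 m from the base axis. Payload 8.5 kg.
Tool frame: the origin (TCP) lies between the finger pads; the fingertips stand 14 mm ahead of it and the grasp point (between the pads) lies 5 mm behind it; z points along the fingers, y is the line along which they close (so a half turn about z gives the same grasp; the last joint's range is limited). The gripper opens to 85 mm and grips with 20 to 120 N. Pads are 22 mm wide; open, the fingers measure 114 mm over their backs; the gripper's body (76 mm by 85 mm) begins 54 mm behind the grasp point. The pads swing forward as they close: fully open they stand 13 mm farther back than shut.
Start: joints at [1.275, 0.238, -0.013, 1.319, 0, 1.571], TCP at [0.153, 0.502, 0.245] pointing down, gripper open.
Joint ranges: [-2.66, 2.66], [-1.03, 1.9], [-1.14, 1.46], [-1.82, 2.27], [-1.45, 1.34], [-3.14, 3.14]. Speed limits (rad/s): [2.22, 2.22, 2.79, 3.14, 3.14, 3.14].

## Interface

Orientations are given as a 3x3 rotation matrix whose columns are the frame's x, y, z axes.
In Python, from rig import robot gives the robot as it stands. Calls block until the motion is done:
- robot.reach(position, orientation): joint-space move of the TCP to a pose.
- robot.servo_line(position, velocity=0.15, rotation=None): straight line of the TCP; rotation=None keeps the orientation; velocity is the mean speed in m/s.
- robot.move_joints(angles): joint-space move.
- robot.set_gripper(opening, strength=None): finger opening in m; strength is the grip in N (None keeps the last); returns when the fingers have stopped.
- robot.wait(seconds).
- robot.solve_ik(position, orientation): joint angles nearest the present ones, or None.
- robot.get_image(name): name is "scene" or "side" or "wrist"; returns (picture, depth): 420x560x3 uint8, blue, green, red; 420x560 float32, m along the optical axis (not along the pixel's ray), 0 where there is no reading.
- robot.get_calibration(name): a dict with "K" (3x3 intrinsics, pixels), "rvec" (rotation vector, rad) and "tvec" (3), from world to camera coordinates, as OpenCV has them. Camera axes: x right, y down, z forward; pixel columns grow to the right and rows downward; lengths in m; the calibration is good to about 2 mm. The wrist camera is an equidistant fisheye: a pixel r from the principal point sees the ray r / f radians off the axis. A picture is of the moment at which its call begins: read the wrist's pose just before it. get_calibration takes no time and is no camera call; for the wrist camera it gives the pose at the moment of the call.
A pose or a line that the arm cannot do raises robot.MotionError and nothing moves.
- robot.close_job(): hands the job in; it is judged then, once.
Readings, each from a call of its own:
- robot.get_clock(): time.
- robot.get_joint_positions(): joint angles.
- robot.get_joint_vel(): joint speeds.
- robot.get_joint_efforts(): joint torques, N m.
- robot.get_tool_pos(): TCP position.
- robot.get_ee_rot(): TCP orientation.
- robot.get_wrist_force(): force on the tool from outside, world axes, zero at the start.
- robot.get_wrist_torque(): the same for the moment, N m.
- robot.get_finger_gap(): finger opening in m.
- robot.get_grasp_force(): force on a finger pad.
Only numpy, scipy, OpenCV 4.12 (cv2) and the standard library are available. Lean on these libraries where they do the work, as an engineer would, in place of code of your own. Each camera call takes 0.05 s, during which the arm holds its last target. There are 200 camera calls.

## Task

Using the fingertips, push the three blue-glazed test discs across the sorting tray, out through the gate and into the drop slot so that they fall into the green bin, one disc at a time. Only slide them, do not pick any up. Leave the bare red-clay disc lying where it is, and do not disturb the mugs or the glaze jar.

Things in the scene. Friction and masses are not known exactly. Their poses are not given: they have to be found in the camera images.
- tray: The sorting tray, fixed and level, a little turned. Origin at table height under its middle; its y axis points towards the gate, x across the tray, z up. White floor 60 mm above the table, inside from x = -150 to 150 and y = -160 to 150 mm. Plywood rims, 8 mm thick, stand 18 mm above the floor on both sides and at the back.
- mouth (a point): Point on the tray floor in front of the gate, on its centre line (tray frame 0, 85, 60 mm). Here the rims taper: beyond y = 78 mm the side rims slant in from x = -150 and 150 mm to x = -25 and 25 mm at y = 145 mm, leaving a gate 50 mm wide and 5 mm deep in the rim.
- gate (a point): Middle of the floor's straight outer edge, in the gate, at floor height (tray frame 0, 150, 60 mm). Beyond it lies the drop slot, 50 mm wide, 55 mm long up to an end stop as high as the rims, open down to the bin. A disc whose centre is pushed past this edge tips over it and falls about 50 mm into the bin.
- bin_floor (a point): The middle of the inner floor of the green open bin under the drop slot, 3 mm above the table (tray frame 0, 180, 3 mm). The bin is fixed to the tray, 104 mm wide (along tray x) and 94 mm long inside, with 40 mm high walls.
- blue_a: A flat round glaze test disc of red clay, glazed blue on top and side, 36 mm across, 10 mm thick, about 22 g, lying flat on the tray floor (slides, friction 0.5 to 0.7). Origin at the centre of the disc.
- blue_b: A flat round glaze test disc of red clay, glazed blue on top and side, 36 mm across, 10 mm thick, about 22 g, lying flat on the tray floor (slides, friction 0.5 to 0.7). Origin at the centre of the disc.
- blue_c: A flat round glaze test disc of red clay, glazed blue on top and side, 36 mm across, 10 mm thick, about 22 g, lying flat on the tray floor (slides, friction 0.5 to 0.7). Origin at the centre of the disc.
- bare: The bare disc: same size and weight as the blue ones, unglazed red-brown clay all over, lying among them on the tray floor. Origin at the centre of the disc. It stays where it is.
- mug_a: A mug, black outside, pale biscuit inside, 80 mm across, 92 mm tall with a handle, standing on the table beside the tray. Origin at the centre of its underside. Leave it alone.
- mug_b: A mug, black outside, pale biscuit inside, 80 mm across, 92 mm tall with a handle, standing on the table beside the tray. Origin at the centre of its underside. Leave it alone.
- glaze_jar: A closed jar of blue glaze with a white cap, 64 mm across, 85 mm tall, standing on the table beside the tray. Origin at the centre of its underside. Leave it alone.
Mind the look-alikes: they are no part of the job. What is shaped like the blue_c but black or pink is not meant.

How it is judged:
On the way, in this order (a step that is already met when the one before it is completed fails the run):
1. a first blue disc has dropped into the bin (((z of blue_a in the frame of tray below 0.042 m and y of blue_a in the frame of tray between 0.13 and 0.23 m and x of blue_a in the frame of tray between -0.055 and 0.055 m) or (z of blue_b in the frame of tray below 0.042 m and y of blue_b in the frame of tray between 0.13 and 0.23 m and x of blue_b in the frame of tray between -0.055 and 0.055 m) or (z of blue_c in the frame of tray below 0.042 m and y of blue_c in the frame of tray between 0.13 and 0.23 m and x of blue_c in the frame of tray between -0.055 and 0.055 m))), for 0.2 s.
2. then a second one ((((z of blue_a in the frame of tray below 0.042 m and y of blue_a in the frame of tray between 0.13 and 0.23 m and x of blue_a in the frame of tray between -0.055 and 0.055 m) and (z of blue_b in the frame of tray below 0.042 m and y of blue_b in the frame of tray between 0.13 and 0.23 m and x of blue_b in the frame of tray between -0.055 and 0.055 m)) or ((z of blue_b in the frame of tray below 0.042 m and y of blue_b in the frame of tray between 0.13 and 0.23 m and x of blue_b in the frame of tray between -0.055 and 0.055 m) and (z of blue_c in the frame of tray below 0.042 m and y of blue_c in the frame of tray between 0.13 and 0.23 m and x of blue_c in the frame of tray between -0.055 and 0.055 m)) or ((z of blue_a in the frame of tray below 0.042 m and y of blue_a in the frame of tray between 0.13 and 0.23 m and x of blue_a in the frame of tray between -0.055 and 0.055 m) and (z of blue_c in the frame of tray below 0.042 m and y of blue_c in the frame of tray between 0.13 and 0.23 m and x of blue_c in the frame of tray between -0.055 and 0.055 m)))), for 0.2 s.
3. then the third (z of each of blue_a, blue_b, blue_c in the frame of tray below 0.042 m and y of blue_a in the frame of tray between 0.13 and 0.23 m and x of blue_a in the frame of tray between -0.055 and 0.055 m and y of blue_b in the frame of tray between 0.13 and 0.23 m and x of blue_b in the frame of tray between -0.055 and 0.055 m and y of blue_c in the frame of tray between 0.13 and 0.23 m and x of blue_c in the frame of tray between -0.055 and 0.055 m), for 0.2 s.
At the end, for the whole second after the job is handed in: All three blue discs lie at rest in the green bin below the drop slot (centres less than 42 mm above the table, within the bin); the bare disc still lies on the tray within 20 mm of where it was; the mugs and the jar stand upright within 30 mm of where they were (all of step 3 and linear speed of each of blue_a, blue_b, blue_c, bare below 0.03 m/s and distance of bare from where it was at the start of the episode below 0.02 m and z of bare in the frame of tray above 0.06 m and not (distance of mug_a from where it was at the start of the episode above 0.03 m or angle between mug_a's own z axis and vertical above 0.3 rad) and not (distance of mug_b from where it was at the start of the episode above 0.03 m or angle between mug_b's own z axis and vertical above 0.3 rad) and not (distance of glaze_jar from where it was at the start of the episode above 0.03 m or angle between glaze_jar's own z axis and vertical above 0.3 rad)); the robot touches nothing.
It fails at once if a disc is lifted more than 15 mm off the tray floor (z of any of blue_a, blue_b, blue_c, bare in the frame of tray above 0.08 m).
It fails at once if the bare disc is pushed more than 20 mm from its place (distance of bare from where it was at the start of the episode above 0.02 m).
It fails at once if a mug or the jar is shifted more than 30 mm or tipped ((distance of mug_a from where it was at the start of the episode above 0.03 m or angle between mug_a's own z axis and vertical above 0.3 rad) or (distance of mug_b from where it was at the start of the episode above 0.03 m or angle between mug_b's own z axis and vertical above 0.3 rad) or (distance of glaze_jar from where it was at the start of the episode above 0.03 m or angle between glaze_jar's own z axis and vertical above 0.3 rad)).
It also fails if it takes over 72 s, if anything falls off the work surface, if the arm or the gripper's body presses on something with over 40 N, if the wrist force passes 120 N, or if a joint passes its speed limit or range.

## Working session

There is one attempt and no reset: what is moved stays moved. The work goes in short steps, each a Python script; the robot and the scene stay as the last script left them, time stands still between calls to the robot, and variables do not carry over. Pictures are saved under pics/ and viewed, at most 10 in all, crops included, and the job is handed in when it is done.

```bash
mkdir -p pics
python3 - <<'E'
from rig import robot
import cv2
for n in("scene","side"):
    p,d=robot.get_image(n); cv2.imwrite(f"pics/{n}0.png",p)
    c=robot.get_calibration(n); print(n,c)
print(robot.get_clock(),robot.get_ee_rot())
E
```

```text
scene {'K': array([[434.28379815,   0.        , 283.45606816],
       [  0.        , 434.28379815, 216.2151809 ],
       [  0.        ,   0.        ,   1.        ]]), 'rvec': array([ 0.94615444,  2.68105075, -0.82535462]), 'tvec': array([ 0.50477684, -0.2925579 ,  1.26129116])}
side {'K': array([[465.18993757,   0.        , 279.74091112],
       [  0.        , 465.18993757, 210.51793619],
       [  0.        ,   0.        ,   1.        ]]), 'rvec': array([ 2.43948851, -0.06541621,  0.011116  ]), 'tvec': array([-0.61736454,  0.09564756,  0.98518083])}
0.1 [[-9.56572778e-01  2.91493312e-01 -4.12942821e-04]
 [ 2.91493603e-01  9.56571915e-01 -1.28458220e-03]
 [ 2.05623859e-05 -1.34916655e-03 -9.99999090e-01]]
```

View pics/scene0.png

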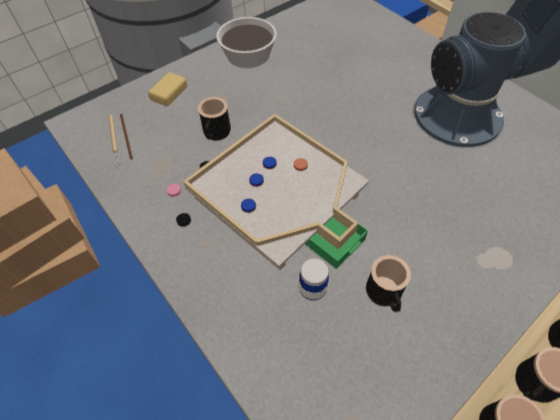

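View pics/side0.png

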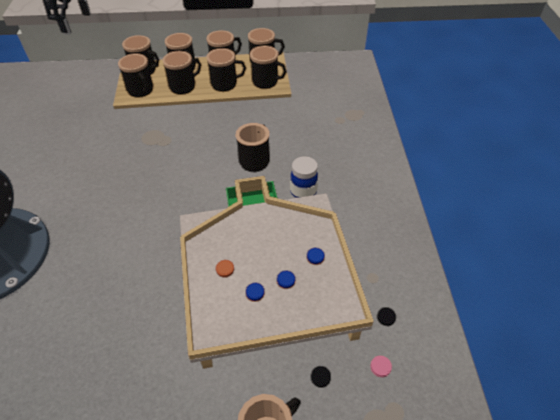

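Side view: bare disc at (225,268), blue discs at (255,291), (286,279) and (316,255), gate near (252,195). The black and pink look-alikes lie on the table, off the tray. Next I enlarge the tray to read its frame.

```bash
cat > h.py <<'E'
import numpy as np, cv2
def ray2plane(c,uv,z):
    R=cv2.Rodrigues(np.array(c["rvec"]))[0]; t=np.array(c["tvec"])
    d=R.T@np.linalg.inv(c["K"])@np.array([uv[0],uv[1],1.]); o=-R.T@t
    return (o+d*(z-o[2])/d[2])[:2]
def blobs(p,lo,hi,amin=40):
    h=cv2.cvtColor(p,cv2.COLOR_BGR2HSV); m=cv2.inRange(h,lo,hi)
    n,l,s,c=cv2.connectedComponentsWithStats(m)
    return [(c[i],s[i,4]) for i in range(1,n) if s[i,4]>=amin]
BLUE=((110,150,60),(130,255,255)); RED=((3,130,100),(13,255,255))
E
python3 - <<'E'
from rig import robot
from h import *
for n in("scene","side"):
    p=cv2.imread(f"pics/{n}0.png"); c=robot.get_calibration(n)
    x0,y0=(180,110) if n=="scene" else (175,170)
    cr=cv2.resize(p[y0:y0+(160 if n=="scene" else 190),x0:x0+200],None,fx=3.1,fy=3.1,interpolation=cv2.INTER_CUBIC)
    cv2.imwrite(f"pics/{n}crop.png",cr)
    for k,b in(("blue",BLUE),("red",RED)):
        for q,a in blobs(p,*b): 
            if a<600: print(n,k,q.round(1),a,ray2plane(c,q,.069).round(4))
E
```

```text
scene blue [389.    3.8] 88 [-0.1761 -0.4567]
scene blue [416.8  12.9] 209 [-0.2069 -0.3605]
scene blue [269.2 162.3] 99 [ 0.5664 -0.1553]
scene blue [256.  179.2] 114 [ 0.6242 -0.1327]
scene blue [247.8 204.9] 123 [ 0.6843 -0.0834]
scene blue [312.7 286.2] 134 [0.7016 0.1667]
scene red [300.2 164.2] 104 [ 0.5109 -0.1015]
side blue [302.9 180.9] 169 [0.6755 0.113 ]
side blue [315.3 255.4] 195 [ 0.683  -0.0858]
side blue [285.7 278.8] 223 [ 0.623 -0.135]
side blue [254.7 291.2] 231 [ 0.5653 -0.1579]
side red [224.4 267.7] 220 [ 0.509  -0.1041]
```

View pics/sidecrop.png

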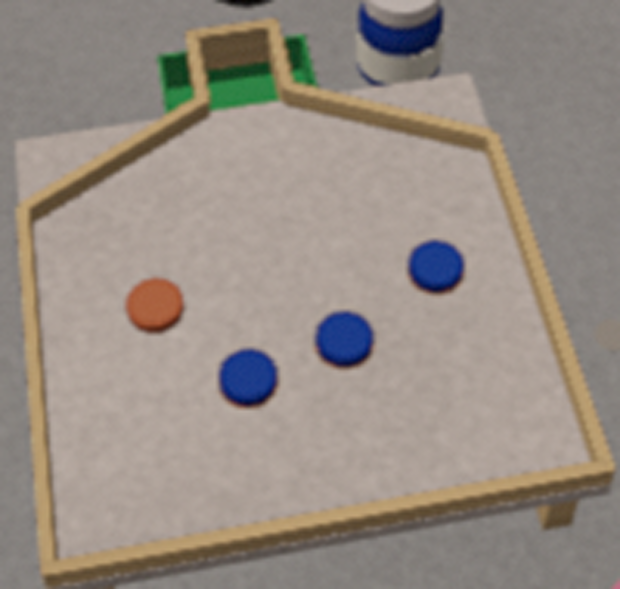

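View pics/scenecrop.png

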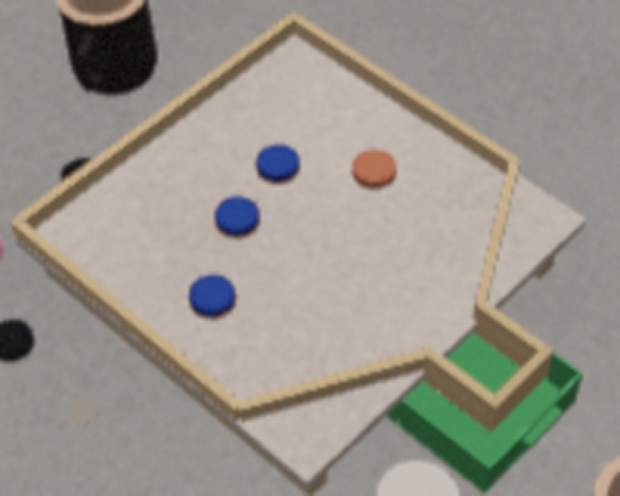

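Crops: rim corners are read on the tops. Side crop: back-left (48,570), back-right (602,468), right bend (492,137), left bend (27,211). Scene crop: (293,20), (20,223), (238,407), (514,161). The three glossy blue discs on the tray floor are the targets. The reddish one is bare, and the black and pink discs on the table are not meant.

Run:
```python
from rig import robot
from h import *
M=np.array([[-154,-164],[154,-164],[154,80],[-154,80]])/1000
px={"side":((175,170),[(48,570),(602,468),(492,137),(27,211)]),"scene":((180,110),[(293,20),(20,223),(238,407),(514,161)])}
A=[];B=[]
for n,(o,ps) in px.items():
    c=robot.get_calibration(n)
    for m,q in zip(M,ps): A.append(m);B.append(ray2plane(c,(o[0]+q[0]/3.1-.3,o[1]+q[1]/3.1-.3),.078))
A=np.array(A);B=np.array(B)
a0,b0=A.mean(0),B.mean(0);H=(A-a0).T@(B-b0)
th=np.arctan2(H[0,1]-H[1,0],H[0,0]+H[1,1]);R=np.array([[np.cos(th),-np.sin(th)],[np.sin(th),np.cos(th)]])
t=b0-R@a0;print("th",th,"t",t);print((( (B-t)@R)*1000).round(1))
np.savez("tray.npz",R=R,t=t,th=th)
for k,q in dict(L=(.5658,-.1566),M=(.6236,-.1338),Rr=(.6836,-.0846),bare=(.510,-.1028)).items(): print(k,((np.array(q)-t)@R*1000).round(1))
print("gate",R@[0,.15]+t, "slot",R@[0,.18]+t)
for n,u in(("side",(252,133)),("side",(303,180)),):
    print(ray2plane(robot.get_calibration(n),u,.09))
```

```text
th 0.13944916200825072 t [ 0.5882472  -0.08937746]
[[-154.1 -164.7]
 [ 150.2 -164.8]
 [ 152.9   76.9]
 [-151.5   75.6]
 [-150.2 -159.9]
 [ 152.8 -159.8]
 [ 154.    80.7]
 [-154.    79.9]]
L [-31.6 -63.4]
M [ 28.8 -48.9]
Rr [95.1 -8.5]
bare [-79.4  -2.4]
gate [0.56739755 0.05916645] slot [0.56322762 0.08887523]
[0.56643991 0.25569671]
[0.67364058 0.09571522]
```

The fit is good (within 4 mm). In tray mm: bare (-79,-2), blues at (-32,-63), (29,-49), (95,-9). I'll push with a two-finger cradle, 16 mm gap, so the disc centre sits about 27 mm ahead of the TCP. First I get in place behind the middle disc and check the tip height carefully.

```bash
cat >> h.py <<'E'
from rig import robot
T=np.load("tray.npz"); TR,Tt=T["R"],T["t"]
OFF=.027
def w(p,z): return np.append(TR@np.array(p,float)+Tt,z)
def orient(d):            # tool x along +-d (tray frame), tool z down
    x=np.append(TR@d,0); best=None
    for s in(1,-1):
        r=np.column_stack([s*x,np.cross([0,0,-1.],s*x),[0,0,-1.]])
        q=robot.solve_ik(w((0,0),.15),r)
        if q is not None and (best is None or abs(q[5])<best[0]): best=(abs(q[5]),r)
    return best[1]
def unit(a,b): v=np.subtract(b,a); return v/np.linalg.norm(v)
def discs():
    out=[]
    for n in("side","scene"):
        p,_=robot.get_image(n); c=robot.get_calibration(n)
        for k,b in(("blue",BLUE),("red",RED)):
            for q,a in blobs(p,*b,amin=25):
                t=(ray2plane(c,q,.069)-Tt)@TR*1000
                if abs(t[0])<150 and -160<t[1]<240: out.append((n,k,t.round(0),int(a)))
    return out
def behind(a,b,gap=.018,z=.15):
    d=unit(a,b); robot.reach(w(np.array(a)-d*(OFF+gap),z),orient(d)); return d
def down(z=.077):
    while robot.get_tool_pos()[2]>z+.0008:
        p=robot.get_tool_pos(); h=p[2]
        p[2]=max(z,h-(.03 if h>.125 else .004)); robot.servo_line(p,.06)
        if abs(robot.get_wrist_force()[2])>4: print("contact",robot.get_tool_pos(),robot.get_wrist_force()); return False
    return True
def push(a,b):            # disc centre a -> b, then back off and up
    d=unit(a,b); robot.servo_line(w(np.array(b)-d*OFF,robot.get_tool_pos()[2]),.06)
    print("push F",robot.get_wrist_force().round(1))
    robot.servo_line(w(np.array(b)-d*(OFF+.03),robot.get_tool_pos()[2]),.15)
    p=robot.get_tool_pos(); p[2]=.15; robot.servo_line(p,.15)
E
python3 - <<'E'
from h import *
robot.set_gripper(.016); print(robot.get_finger_gap())
behind((.029,-.049),(0,.158)); print(robot.get_joint_positions().round(2),robot.get_wrist_force().round(1))
print(down(),robot.get_tool_pos(),robot.get_wrist_force().round(1),robot.get_clock())
p,_=robot.get_image("side"); cv2.imwrite("pics/s1.png",cv2.resize(p[150:370,150:400],None,fx=3,fy=2.7,interpolation=cv2.INTER_CUBIC)[:600])
E
```

```text
0.01613786759599033
[-0.27  0.51  0.16  1.22  0.    1.02] [0.5 0.6 0.5]
True [ 0.6343487  -0.17575044  0.07681842] [-1.4  0.1  0.3] 6.8583
```

View pics/s1.png

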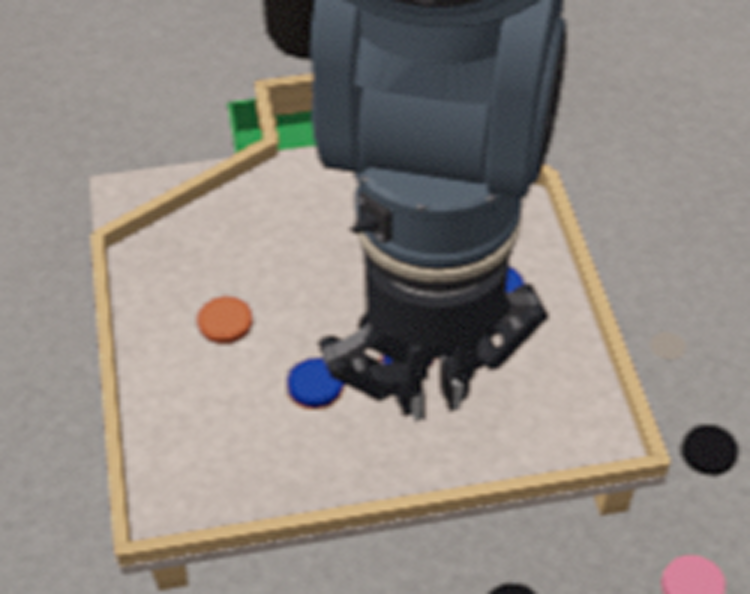

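The tips sit just behind the middle disc at floor level with no contact. Pushing now.

Run:
```python
from h import *
push((.029,-.049),(0,.158))
p=w((0,-.02),.2); robot.reach(w((-.02,-.13),.25),robot.get_ee_rot())
print(robot.get_clock(),*discs(),sep="\n")
p,_=robot.get_image("scene"); cv2.imwrite("pics/s2.png",cv2.resize(p[100:290,170:400],None,fx=3,fy=3))
```

```text
push F [-0.5  0.3  0.6]
12.7917
('side', 'blue', array([118., 185.]), 168)
('side', 'blue', array([ 94., -10.]), 196)
('side', 'blue', array([-32., -65.]), 232)
('side', 'red', array([-80.,  -4.]), 223)
('scene', 'blue', array([-31., -62.]), 100)
('scene', 'blue', array([96., -7.]), 123)
('scene', 'blue', array([148., 239.]), 129)
('scene', 'red', array([-78.,  -1.]), 103)
```

View pics/s2.png

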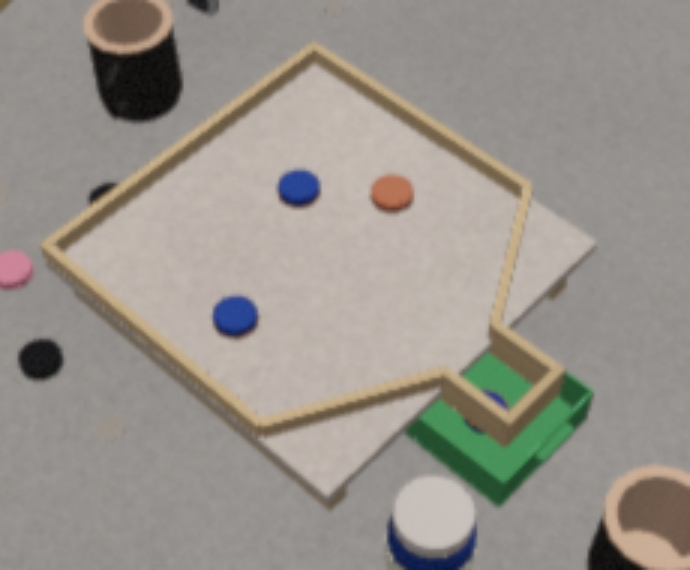

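The first disc is in the bin, visible at (490,405), and the rest are unmoved. The arm isn't in this view, so I check where it is, then do the second disc's first leg.

Run:
```python
from h import *
print(robot.get_tool_pos().round(3), w((-.02,-.13),.25).round(3))
behind((.095,-.0085),(.008,.055)); print(down(),robot.get_tool_pos().round(4))
push((.095,-.0085),(.008,.055))
robot.reach(w((.02,-.12),.2),orient(np.array([0,1.])))
print(robot.get_clock(),*discs(),sep="\n")
```

```text
[ 0.587 -0.219  0.249] [ 0.587 -0.221  0.25 ]
True [ 0.7206 -0.1054  0.0766]
push F [-0.3  0.8  0.3]
20.8417
('side', 'blue', array([-32., -65.]), 233)
('side', 'red', array([-80.,  -4.]), 223)
('scene', 'blue', array([-31., -62.]), 100)
('scene', 'blue', array([10., 56.]), 118)
('scene', 'blue', array([148., 238.]), 132)
('scene', 'red', array([-78.,  -1.]), 104)
```

Run:
```python
from h import *
a=(.009,.055)
behind(a,(0,.158)); print(down()); push(a,(0,.158))
robot.reach(w((.02,-.12),.25),robot.get_ee_rot())
print(robot.get_clock(),*discs(),sep="\n")
```

```text
True
push F [ 0.1 -0.6  0.8]
28.8
('side', 'blue', array([-32., -65.]), 230)
('side', 'red', array([-80.,  -4.]), 222)
('scene', 'blue', array([-31., -62.]), 100)
('scene', 'blue', array([148., 238.]), 129)
('scene', 'red', array([-78.,  -1.]), 103)
```

Run:
```python
from h import *
p,_=robot.get_image("scene"); cv2.imwrite("pics/s3.png",cv2.resize(p[190:280,290:390],None,fx=5,fy=5))
a=(-.0315,-.0635)
behind(a,(0,.158)); print(down()); push(a,(0,.158))
robot.reach(w((.02,-.12),.25),robot.get_ee_rot())
print(robot.get_clock(),*discs(),sep="\n")
p,_=robot.get_image("scene"); cv2.imwrite("pics/s4.png",cv2.resize(p[100:290,170:400],None,fx=3,fy=3))
```

```text
True
push F [ 0.5 -0.1  0.8]
38.7333
('side', 'red', array([-80.,  -4.]), 223)
('scene', 'blue', array([  8., 165.]), 35)
('scene', 'blue', array([148., 238.]), 130)
('scene', 'red', array([-78.,  -1.]), 104)
```

View pics/s3.png

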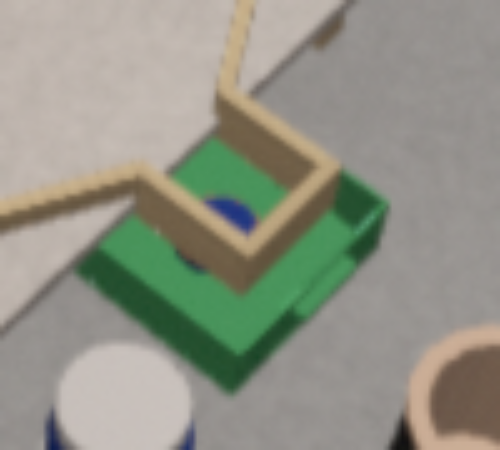

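View pics/s4.png

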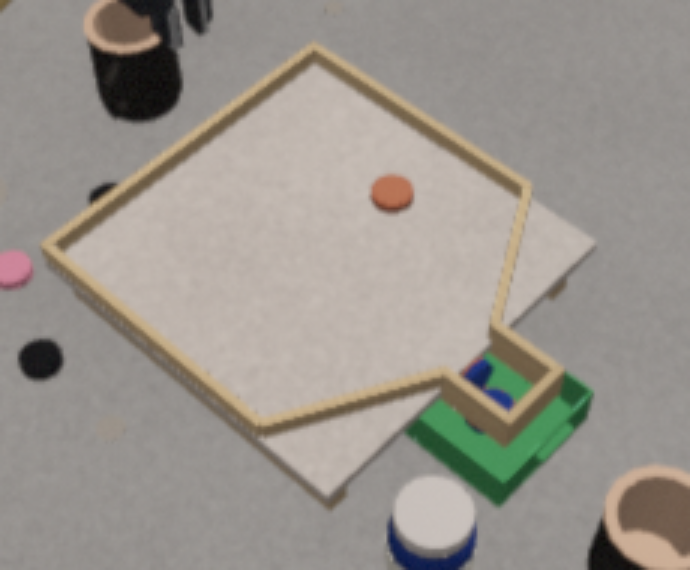

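The third disc, at (478,373), seems to lean in the slot near the tray edge, with one blue disc at (495,402) and the other hidden below. I check its height with a crop and depth.

Run:
```python
from h import *
for n in("scene","side"):
    p,d=robot.get_image(n); c=robot.get_calibration(n)
    if n=="scene": cv2.imwrite("pics/s5.png",cv2.resize(p[205:260,305:375],None,fx=8,fy=8,interpolation=cv2.INTER_CUBIC))
    h=cv2.cvtColor(p,cv2.COLOR_BGR2HSV); m=cv2.inRange(h,(105,100,25),(135,255,255))
    R=cv2.Rodrigues(c["rvec"])[0]
    for v,u in zip(*np.nonzero(m*(d>0))):
        X=R.T@(np.linalg.inv(c["K"])@[u,v,1]*d[v,u]-c["tvec"]); t=(X[:2]-Tt)@TR*1000
        if abs(t[0])<56 and 125<t[1]<235: print(n,u,v,t.round(),(X[2]*1000).round())
```

```text
scene 330 220 [ -9. 154.] 55.0
scene 331 220 [-11. 156.] 55.0
scene 328 221 [ -3. 153.] 57.0
scene 329 221 [ -3. 156.] 59.0
scene 330 221 [ -7. 156.] 56.0
scene 331 221 [ -7. 158.] 58.0
scene 332 221 [-10. 159.] 56.0
scene 327 222 [  0. 153.] 56.0
scene 328 222 [  1. 156.] 59.0
scene 329 222 [ -1. 157.] 59.0
scene 330 222 [ -3. 159.] 59.0
scene 331 222 [ -4. 161.] 59.0
scene 332 222 [ -7. 161.] 56.0
scene 326 223 [  5. 153.] 57.0
scene 327 223 [  5. 156.] 60.0
scene 328 223 [  3. 157.] 59.0
scene 329 223 [  1. 159.] 58.0
scene 330 223 [ -2. 160.] 56.0
scene 331 223 [ -4. 161.] 55.0
scene 332 223 [-10. 160.] 49.0
scene 326 224 [  7. 155.] 57.0
scene 327 224 [  6. 157.] 58.0
scene 328 224 [  6. 160.] 62.0
scene 329 224 [  3. 161.] 59.0
scene 330 224 [ -2. 160.] 52.0
scene 331 224 [ -5. 161.] 50.0
scene 332 224 [ -8. 161.] 47.0
scene 325 225 [  9. 155.] 55.0
scene 326 225 [  8. 157.] 57.0
scene 327 225 [  7. 158.] 57.0
scene 328 225 [  7. 161.] 60.0
scene 329 225 [  1. 160.] 52.0
scene 330 225 [ -1. 161.] 50.0
scene 331 225 [ -5. 161.] 45.0
scene 332 225 [ -8. 162.] 44.0
scene 326 226 [
[... 1154 characters left out ...]
4.] 23.0
scene 338 235 [ -8. 183.] 22.0
scene 339 235 [ -9. 184.] 23.0
side 251 201 [ -3. 195.] 22.0
side 252 201 [ -0. 195.] 20.0
side 253 201 [ -1. 158.] 62.0
side 254 201 [  1. 162.] 57.0
side 255 201 [  3. 160.] 58.0
side 256 201 [  5. 159.] 59.0
side 249 202 [ -8. 188.] 26.0
side 250 202 [ -8. 161.] 57.0
side 251 202 [ -6. 159.] 59.0
side 252 202 [ -4. 159.] 58.0
side 253 202 [ -2. 159.] 57.0
side 254 202 [  1. 159.] 57.0
side 255 202 [  2. 156.] 60.0
side 256 202 [  5. 156.] 59.0
side 257 202 [  7. 161.] 54.0
side 258 202 [  9. 158.] 56.0
side 248 203 [-10. 189.] 23.0
side 249 203 [-10. 161.] 53.0
side 250 203 [ -8. 157.] 58.0
side 251 203 [ -6. 155.] 60.0
side 252 203 [ -4. 157.] 57.0
```

View pics/s5.png

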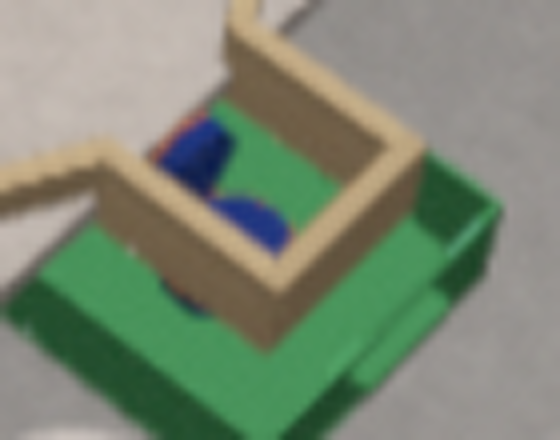

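The third disc stands on edge on the pile, leaning on the tray edge: y about 151–161, top at about 59 mm, centre about 41 mm. That is borderline, so I'll topple it: closed fingertips go into the slot behind its top edge, touch lightly, then drag +y.

Run:
```python
from h import *
robot.set_gripper(0.0); r=orient(np.array([0,1.]))
robot.reach(w((.0,.165),.16),r); robot.servo_line(w((.0,.165),.095),.1)
f0=robot.get_wrist_force(); z=.080; hit=False
while z>.064:
    robot.servo_line(w((.0,.165),z),.05); f=robot.get_wrist_force()-f0
    if f[2]>2: hit=True;break
    z-=.001
print("contact",hit,z,f.round(1))
for y in np.arange(.168,.187,.003): robot.servo_line(w((.0,y),z),.05); print((robot.get_wrist_force()-f0).round(1),end=" ")
robot.servo_line(w((.0,.186),.16),.12)
robot.reach(w((.02,-.12),.25),r); print(robot.get_clock())
for n in("scene","side"):
    p,d=robot.get_image(n); c=robot.get_calibration(n)
    if n=="scene": cv2.imwrite("pics/s6.png",cv2.resize(p[170:270,250:380],None,fx=6,fy=6,interpolation=cv2.INTER_CUBIC)[:600,:800])
    m=cv2.inRange(cv2.cvtColor(p,cv2.COLOR_BGR2HSV),(105,100,25),(135,255,255)); R=cv2.Rodrigues(c["rvec"])[0]; Z=[]
    for v,u in zip(*np.nonzero(m*(d>0))):
        X=R.T@(np.linalg.inv(c["K"])@[u,v,1]*d[v,u]-c["tvec"]); t=(X[:2]-Tt)@TR*1000
        if abs(t[0])<56 and 125<t[1]<235: Z.append([*t,X[2]*1000])
    Z=np.array(Z)
    if len(Z): print(n,len(Z),Z.min(0).round(),Z.max(0).round(),np.percentile(Z[:,2],[10,50,90]).round())
```

```text
contact True 0.072 [-0.5 -0.9  6.2]
[-0.6 -0.2  6.4] [-1.9 -0.2  5.3] [-0.5  0.4  5.2] [-1.9  0.1  1.9] [-0.7 -0.2  1.3] [-0.9 -0.7 -0.1] [-1.2 -0.9  0.8] 47.5333
scene 47 [-17. 167.  30.] [ -2. 188.  37.] [31. 33. 36.]
side 82 [-15. 174.  29.] [ 16. 197.  37.] [31. 33. 35.]
```

View pics/s6.png

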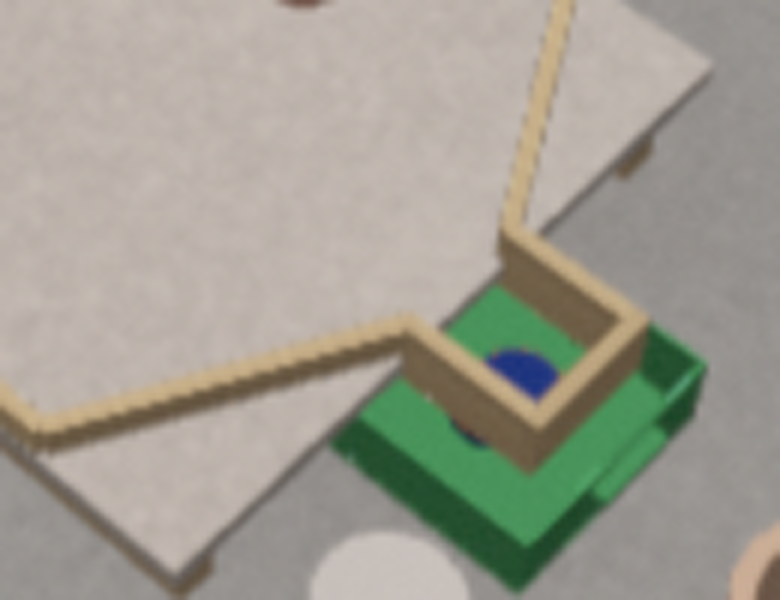

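The disc toppled and now lies flat on the stack: top at about 33 mm, centre about 28 mm, as expected for three stacked discs, centred near y 182. Bare, mugs and jar are unmoved, and the robot is clear. Handing in.

Run:
```python
from rig import robot
robot.wait(.3); print(robot.close_job(), robot.get_clock())
```

```text
the job is handed in; nothing more can be done
the job is handed in; nothing more can be done
```

All three blue discs are in the green bin and the bare disc stayed in place; the third landed on edge and had to be toppled flat with the fingertips, and the job was handed in after about 48 s, though the call returned no verdict.

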